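# Load the bottle through the rack's spring gate

## Robot

A 7-joint arm with a two-finger parallel gripper is mounted at the origin on the work surface. World frame = base frame: x ahead of the robot, y to its left, z up, the work surface at z = 0. Lengths are in m, angles in rad, forces in N, time in s.
With the tool pointing down it reaches from about 0.425 to 0.925 m from the base axis. Payload 6.8 kg.
Tool frame: the origin (TCP) lies midway between the tips of the shut fingers; the grasp point (between the pads) lies r.grip_point_offset behind it (r.grip_point_offset is the distance from the TCP to the grasp point, in m); z points along the fingers, y is the direction in which the jaws open and shut (so a half turn about z gives the same grasp; the last joint's range is limited). The gripper opens to 85 mm and grips with 20 to 120 N. Pads are 22 mm wide; open, the fingers measure 114 mm over their backs; the gripper's body (76 mm by 85 mm) begins 54 mm behind the grasp point. The pads swing forward as they close: fully open they stand 13 mm farther back than shut.
Start: joints at [1.039, 0.477, 0.022, 1.555, -0.011, 1.109, -0.083], TCP at [0.278, -0.615, 0.231] pointing down, gripper open.
Joint ranges: [-2.96, 2.96], [-0.34, 2.1], [-1.41, 1.46], [0.24, 2.44], [-1.37, 4.51], [0.17, 1.92], [-2.96, 2.96]. Speed limits (rad/s): [2.39, 2.39, 3.14, 3.14, 3.14, 3.14, 3.14].

## Interface

Orientations are given as a rotation vector (axis times angle).
In Python, from bench import r gives the robot as it stands. The module is installed in compiled form; this text tells all that it offers.
- The arm moves only by the tool play_rows, never from a script. Its argument "deltas" is a list of rows, each a list of 3 entries, a list of its own where there are three numbers: the finger opening in mm, from 0 to 85.4, then the shift along the tool's x, y, z in mm, then the turn, a rotation vector about the tool's x, y, z in rad. A call has 1 to 8 rows; each row is the pose to reach, as a shift and turn from the pose measured when the call began, along the tool's axes at that moment; what a row does not reach only later rows make up. A row lasts 1/8 s, in which the tool goes at most 62.5 mm and 10.7 degrees, less where a joint would pass 70% of its speed; a pose out of reach is approached as far as the arm can. A call with a gripper value outside its range is refused whole. The fingers move at their own pace and stop on an object; "squeeze" is the grip in N (left out, the last holds). Time passes only in rows, so rows that repeat a pose let the fingers close. It gives the time, the measured TCP pose, the force and the opening at its end, in the units of the state.
- r.get_obs(): the state, without advancing time (a new reading comes with each control period).
- r.grab_frame(name): name is "side" or "top"; returns (picture, depth): 480x640x3 uint8, red, green, blue; 480x640 float32, m along the optical axis (not along the pixel's ray), 0 where there is no reading.
- r.camera_model(name): a dict with "mtx" (3x3 intrinsics, pixels), "rvec" (rotation vector, rad) and "tvec" (3), from world to camera coordinates, as OpenCV has them. Camera axes: x right, y down, z forward; pixel columns grow to the right and rows downward; lengths in m; the calibration is good to about 2 mm. A picture is of the moment at which its call begins. camera_model takes no time and is no camera call.
- r.hand_in(): hands the job in, once; it reports no verdict.
The state is a dict: "clock": time; "joints": joint angles; "qvel": joint speeds; "tau": joint torques, N m; "tcp_pos": TCP position; "orientation": TCP orientation; "contact_force": force on the tool from outside, world axes, zero at the start; "moment": the same for the moment, N m; "grip_width": finger opening in m.
Only numpy, scipy, OpenCV 4.12 (cv2) and the standard library are available. Lean on these libraries where they do the work, as an engineer would, in place of code of your own. Each camera call takes 0.05 s, during which the arm holds its last target. There are 200 camera calls.

## Task

Put the green bottle into the bottle bay of the dish rack: take it upright through the orange spring gate, holding the gate aside with the bottle, and slide it in along the bay until the sprung rubber stop at the back gives a little, gently, without ramming it. Then let go so that the bottle stands upright in the bay with the gate swung shut behind it, and leave the bowl, the mug and everything else where they are.

Things in the scene. Friction and masses are not known exactly. Their poses are not given: they have to be found in the camera images.
- bottle_mid (a point): Centre (87.5 mm above the base) of the loose upright green glass bottle, 175 mm tall, 0.25 to 0.5 kg. Body 64 mm in diameter to 85 mm up, shoulder to 106 mm, neck 26 mm in diameter, grey metal cap 30 mm in diameter from 138 mm to the top (grip it there from above). z is up; it is round, so its yaw means nothing.
- rack: White dish rack, fixed to the counter. Origin: on the counter (z = 0), mid-entrance of the bottle bay, in line with the shut gate. x points into the bay (the bottle goes in along y = 0), y left, z up. No floor: the bottle slides on the counter. Plate section with plates, and a drawer with forks and a spoon below, at y = -47 to -183 mm, x = 5 to 225 mm, up to 190 mm high.
- rail (a point): Point on the bay's right rail, rack (100, -35, 50) mm. Wire rails 30 and 70 mm up guide the bottle's body. Right inner face at rack y = -35 mm; left at +47 mm up to x = 85 mm (room for the open gate), closing in to +35 mm from x = 105 mm on. Both flare outward in front, from x = 0 to -35 mm; the bay is 225 mm long.
- roof (a point): Rack (100, 0, 116) mm, mid-slot between two roof bars that run over the bay from rack x = -35 to 225 mm, 112 to 120 mm up. The slot is 34 mm wide, flared at the front: it passes the neck, not the body, so the bottle can only come in by the gate. Fingers stay above the bars. Lifted 7 mm or more, the bottle's shoulder may touch them.
- gate (a joint): Angle of the orange spring gate (rad): 0 shut, opens inward only, to 1.5. Upright hinge left of the entrance at rack (0, +46) mm; 59 mm from hinge to tip, 4 mm thick, 15 to 90 mm up. Its spring pushes back with 0.5 N at the tip when shut, about 2 N wide open, and swings it shut behind the bottle once the bottle's axis is some 82 mm past the entrance.
- plunger (a joint): How far the sprung black rubber stop at the bay's back is pressed in (m): 0 free, 0.022 full; 0.45 N per mm. Pad 50 mm wide, 20 to 85 mm up. Its place varies and is not measured: free face 125 to 165 mm past the entrance. The bottle is home once it is pressed in 6 mm or more (3 N) for 0.3 s; over 16 mm (7 N) is ramming. It may then push the bottle back a little.
- bowl_mid (a point): centre, half-way up, of a loose blue enamel bowl, 116 mm across and 50 mm high; leave it alone
- mug_mid (a point): centre, half-way up, of a loose white mug, 74 mm across (handle extra) and 85 mm high, to the left of the rack; leave it alone
Things that resemble listed ones, but are neither listed nor needed, are in the scene too. What is meant by the part that bears bottle_mid is not purple or yellow, and is the smaller of those in its own colour.

How it is judged:
On the way, in this order (a step that is already met when the one before it is completed fails the run):
1. the bottle, upright in the entrance, holds the gate open (value of joint gate above 0.6 rad and x of bottle_mid in the frame of rack between -0.02 and 0.08 m and y of bottle_mid in the frame of rack between -0.015 and 0.02 m and angle between bottle_mid's own z axis and vertical below 0.25 rad), for 0.05 s.
2. the bottle presses the sprung stop in by 6 mm or more for 0.3 s (value of joint plunger above 0.006 m and x of bottle_mid in the frame of rack above 0.08 m), for 0.3 s.
At the end, for the whole second after the job is handed in: The bottle stands upright (within 0.1 rad) and still on the counter inside the bay, its axis 75 to 160 mm past the entrance and within 20 mm of the bay's middle line, let go, and the gate has swung shut behind it (within 0.1 rad) (value of joint gate below 0.1 rad and x of bottle_mid in the frame of rack between 0.075 and 0.16 m and y of bottle_mid in the frame of rack between -0.02 and 0.02 m and angle between bottle_mid's own z axis and vertical below 0.1 rad and height (world z) of bottle_mid below 0.095 m and linear speed of bottle below 0.02 m/s); the robot touches nothing.
It fails at once if the stop is rammed: pressed in more than 16 mm (value of joint plunger above 0.016 m).
It fails at once if the glass bottle is forced against the rack with more than 25 N (contact force between bottle and rack above 25 N).
It fails at once if the bottle is tipped over (more than 0.5 rad) (angle between bottle_mid's own z axis and vertical above 0.5 rad).
It fails at once if the bowl is moved by more than 25 mm (distance of bowl_mid from where it was at the start of the episode above 0.025 m).
It fails at once if the mug is moved by more than 25 mm (distance of mug_mid from where it was at the start of the episode above 0.025 m).
It also fails if it takes over 64 s, if anything falls off the work surface, if the arm or the gripper's body presses on something with over 40 N, if the wrist force passes 120 N, or if a joint passes its speed limit or range.

## Working session

There is one attempt and no reset: what is moved stays moved. The work goes in short steps, Python scripts to look and compute and a tool call to move; the robot and the scene stay as the last step left them, time stands still between calls to the robot, and variables do not carry over. Pictures are saved under pics/ and viewed, about 8 in all and at most 12, crops included, and the job is handed in when it is done.

Besides the shell and the picture viewer there is one more tool, called after "Call:" as name(argument=value, ...) on one line, values as JSON. play_rows: Moves the arm, as the interface text tells. Its arguments: {"type":"object","properties":{"deltas":{"type":"array"},"squeeze":{"type":"number"}},"required":["deltas"]}

```bash
mkdir -p pics; cat > h.py <<'E'
import numpy as np,cv2
from bench import r
def grab(n,save=None):
    p,d=r.grab_frame(n)
    if save: cv2.imwrite(f'pics/{save}.png',p[:,:,::-1])
    return p,d
def cam(n):
    c=r.camera_model(n);R=cv2.Rodrigues(np.array(c['rvec'],float))[0];return np.array(c['mtx']),R,np.array(c['tvec'],float).ravel()
def pts(n,d,m):
    K,R,t=cam(n);v,u=np.nonzero(m&(d>0));z=d[v,u]
    P=np.stack([(u-K[0,2])/K[0,0]*z,(v-K[1,2])/K[1,1]*z,z],1)
    return (P-t)@R,u,v
def cloud(n,d):
    P,u,v=pts(n,d,np.ones(d.shape,bool));W=np.full(d.shape+(3,),np.nan);W[v,u]=P;return W
def plane(n,u,v,h):
    K,R,t=cam(n);ray=R.T@np.linalg.inv(K)@[u,v,1];c=-R.T@t;return c+ray*(h-c[2])/ray[2]
E
python3 - <<'E'
from h import *
for n in('top','side'):
    p,d=grab(n,n+'0');np.savez(n+'0.npz',p=p,d=d);K,R,t=cam(n);print(n,-R.T@t,R[2],K[0,0])
o=r.get_obs();print(o,r.grip_point_offset)
E
```

```text
top [ 0.31676982 -0.07869822  1.03823024] [ 0.18337577  0.01040482 -0.98298783] 480.3991233171741
side [ 0.46603133 -0.62547608  0.7625245 ] [ 0.02754865  0.64248066 -0.76580655] 441.86186873084574
{'clock': 0.1, 'joints': array([ 1.03892239,  0.47770691,  0.02234631,  1.55634129, -0.01151677,
        1.10925899, -0.08310138]), 'qvel': array([-0.00178508, -0.0014541 ,  0.00196278, -0.00163245,  0.00046545,
        0.00040204, -0.00131071]), 'tau': array([ 5.42439491e-03, -5.97760963e+01,  1.61459494e+00, -2.81954080e+01,
        1.29305638e-02,  5.10688842e-03,  8.63315222e-06]), 'tcp_pos': array([ 0.27734414, -0.6148248 ,  0.23043481]), 'orientation': array([-3.06983828e+00, -6.60384036e-01,  6.77994513e-04]), 'contact_force': array([ 0.80554882,  1.01160671, -1.03664913]), 'moment': array([ 0.00867836,  0.02622817, -0.03259302]), 'grip_width': 0.08546124846050612} 0.0187
```

View pics/top0.png

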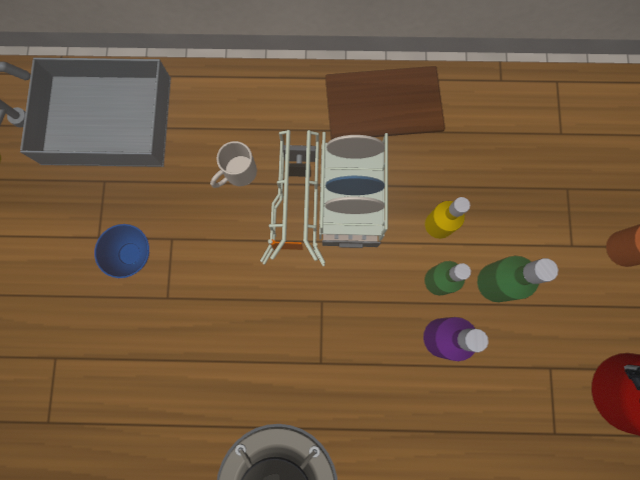

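View pics/side0.png

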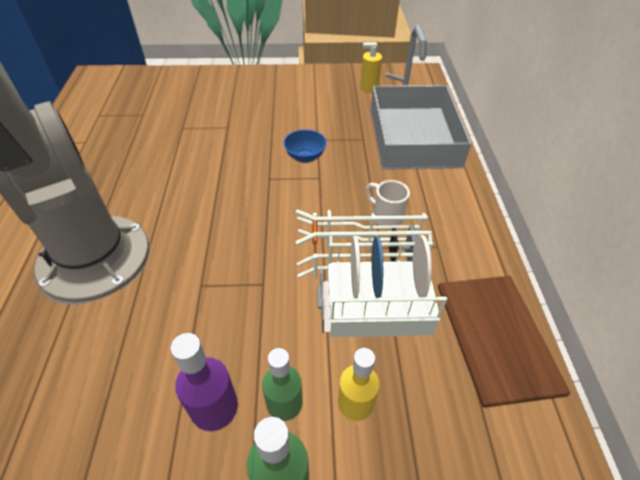

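The top view shows the small green bottle with its cap at (461,271) and the large green one at right (543,270). The bay is at columns 265-325 with its orange gate at (288,244), opening toward the robot. The mug is at (237,165) and the bowl at (123,251). The side view agrees: small green bottle cap at (279,361), and the gate at (314,230).

```bash
python3 - <<'E'
from h import *
for n in('top','side'):
    z=np.load(n+'0.npz');p,d=z['p'],z['d'];W=cloud(n,d);hsv=cv2.cvtColor(p,cv2.COLOR_RGB2HSV);Z=W[...,2]
    gr=lambda u0,u1,v0,v1:np.pad(np.ones((v1-v0,u1-u0),bool),((v0,480-v1),(u0,640-u1)))
    box=gr(420,475,255,300) if n=='top' else gr(255,310,340,425)
    b=W[box&(Z>0.165)&(Z<.185)];c=(b.max(0)+b.min(0))/2;print(n,'cap',len(b),b.mean(0),c,np.ptp(b,axis=0))
    b=W[box&(Z>0.03)&(Z<.083)];(x,y)=b[:,:2].T
    s=np.linalg.lstsq(np.c_[2*x,2*y,np.ones(len(x))],x*x+y*y,rcond=None)[0];print('body fit',s[:2],np.sqrt(s[2]+s[0]**2+s[1]**2))
    o=(hsv[...,0]>4)&(hsv[...,0]<13)&(hsv[...,1]>200)&(hsv[...,2]>100)
    o&=gr(255,320,225,260) if n=='top' else gr(295,330,205,255)
    g=W[o];g=g[(g[:,2]>.02)&(g[:,2]<.1)];print('gate',len(g),g.min(0),g.max(0))
    if len(g)>5:
        vx,vy,x0,y0=cv2.fitLine(g[:,:2].astype(np.float32),2,0,.01,.01).ravel();print('line',vx,vy,x0,y0)
    # roof bars
    reg=gr(255,325,125,270) if n=='top' else gr(290,435,205,280)
    light=(p.min(2)>120)&reg
    q=W[light&(Z>.1)&(Z<.13)];print('roof',len(q))
    np.save(n+'roof.npy',q)
    h,e=np.histogram(q[:,1],bins=np.arange(-.2,.15,.01));print([(round(a,2),k) for a,k in zip(e,h) if k])
    h,e=np.histogram(q[:,0],bins=np.arange(.2,.85,.05));print([(round(a,2),k) for a,k in zip(e,h) if k])
E
```

```text
top cap 232 [ 0.42340162 -0.33421417  0.17433244] [ 0.42374219 -0.33461632  0.17169835] [0.02907798 0.0286244  0.01272027]
body fit [ 0.42389465 -0.33553915] 0.031530857602016606Traceback (most recent call last):
  File "<stdin>", line 11, in <module>
    return umr_minimum(a, axis, None, out, keepdims, initial, where)
ValueError: zero-size array to reduction operation minimum which has no identity
```

```bash
python3 - <<'E'
import cv2
a=cv2.imread('pics/top0.png')[120:275,200:400];cv2.imwrite('pics/c0.png',cv2.resize(a,None,fx=3.8,fy=3.8,interpolation=cv2.INTER_CUBIC))
E
```

```text
(no output)
```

View pics/c0.png

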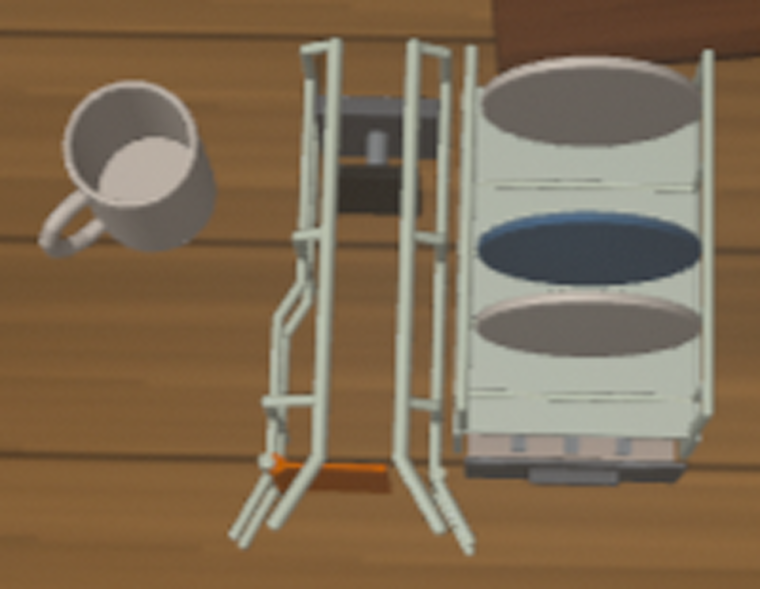

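The crop shows the roof bars' back ends at (335,40) and (412,40), with bends at (320,458) and (402,458). The gate runs from its hinge at (270,462) to its tip at (388,470), and the black pad is at (378,190).

```bash
python3 - <<'E'
from h import *
z=np.load('top0.npz');p,d=z['p'],z['d'];W=cloud('top',d);hsv=cv2.cvtColor(p,cv2.COLOR_RGB2HSV).astype(int)
# bars: centroid per row near expected cols
L=[];Rr=[]
for v in range(134,238,2):
    f=(v-130.5)/110
    for lst,c in((L,288.2-4*f),(Rr,308.4-2.6*f)):
        us=np.arange(int(c)-4,int(c)+6);w=np.clip(p[v,us].min(1).astype(float)-110,0,None)
        k=us[np.abs(us-c)<3.5];w=np.clip(p[v,k].min(1).astype(float)-110,0,None)
        if w.sum()>50: lst.append(plane('top',(k*w).sum()/w.sum(),v,.12)[:2])
for n,l in(('L',L),('R',Rr)):
    l=np.array(l);c=np.polyfit(l[:,0],l[:,1],1);res=l[:,1]-np.polyval(c,l[:,0]);l=l[abs(res)<.004];c=np.polyfit(l[:,0],l[:,1],1);print(n,len(l),c,np.std(l[:,1]-np.polyval(c,l[:,0])),l[:,0].min(),l[:,0].max(), np.polyval(c,[.45,.6,.7]))
o=(hsv[...,0]<14)&(hsv[...,1]>200)&(hsv[...,2]>120);o[:225]=0;o[260:]=0;o[:,:255]=0;o[:,320:]=0
v,u=np.nonzero(o);print('orange',len(u),u.min(),u.max(),v.min(),v.max())
for uu in range(u.min(),u.max()+1,4):
    vv=v[u==uu]
    if len(vv):print(uu,vv.min(),vv.max(),hsv[vv.min(),uu,2],plane('top',uu,vv.min(),.09)[:2].round(4),W[vv.min()+1,uu].round(3))
for (a,b) in((335,40),(412,40),(320,458),(402,458)): print(plane('top',200+a/3.8,120+b/3.8,.118))
print('hinge/tip',[plane('top',200+a/3.8,120+b/3.8,.09)[:2] for a,b in((272,461),(388,463))])
print('pad front top',[plane('top',200+a/3.8,120+b/3.8,.085)[:2] for a,b in((335,190),(420,190),(378,166))])
z=np.load('side0.npz');p,d=z['p'],z['d'];W=cloud('side',d);
c=W[330:380,260:300].reshape(-1,3);c=c[(c[:,2]>.14)];print('side cap',len(c),c.min(0),c.max(0),c.mean(0))
E
```

```text
L 52 [-0.00860116 -0.00283363] 0.000312312816473509 0.49223890830017003 0.7029329302402207 [-0.00670416 -0.00799433 -0.00885445]
R 52 [-0.0073282  -0.04564535] 0.0003805087816541249 0.4930063031003852 0.7036302801920257 [-0.04894304 -0.05004227 -0.05077509]
orange 16 272 300 242 244
272 243 243 178 [0.4833 0.0172] [0.481 0.017 0.092]
288 243 243 139 [ 0.4839 -0.0149] [ 0.484 -0.014  0.079]
296 242 242 166 [ 0.4862 -0.0309] [ 0.484 -0.031  0.09 ]
300 242 242 166 [ 0.4863 -0.0389] [ 0.484 -0.039  0.089]
[ 0.71129767 -0.01017602  0.118     ]
[ 0.71197775 -0.05141219  0.118     ]
[ 0.48368298 -0.00924198  0.118     ]
[ 0.48444853 -0.05128145  0.118     ]
hinge/tip [array([0.48668959, 0.01818332]), array([ 0.48673359, -0.0431187 ])]
pad front top [array([ 0.6385064 , -0.01030168]), array([ 0.63930117, -0.05670882]), array([ 0.65263275, -0.03343383])]
side cap 506 [ 0.40809517 -0.35242611  0.14004846] [ 0.43744641 -0.32243327  0.17822706] [ 0.42334214 -0.3417773   0.16812154]
```

```bash
cat >> h.py <<'E'
from scipy.spatial.transform import Rotation as Ro
def to(*targets):
    o=r.get_obs();R0=Ro.from_rotvec(o['orientation']);Rd=Ro.from_matrix([[0,1,0],[1,0,0],[0,0,-1]])
    print('t',round(o['clock'],2),'tcp',o['tcp_pos'].round(4),'f',o['contact_force'].round(1),'w',o['grip_width'].round(4),'j',o['joints'].round(2))
    for t in targets: print(t,(R0.inv().apply(np.array(t)-o['tcp_pos'])*1000).round(1).tolist(),(R0.inv()*Rd).as_rotvec().round(3).tolist())
E
python3 - <<'E'
from h import *
to((.277,-.615,.38),(.4235,-.3355,.38),(.4235,-.3355,.25),(.4235,-.3355,.142))
E
```

```text
Traceback (most recent call last):
  File "h.py", line 20, in to
    print('t',round(o['clock'],2),'tcp',o['tcp_pos'].round(4),'f',o['contact_force'].round(1),'w',o['grip_width'].round(4),'j',o['joints'].round(2))
                                                                                                  ^^^^^^^^^^^^^^^^^^^^^
AttributeError: 'float' object has no attribute 'round'
```

```bash
sed -i "s/o\['grip_width'\].round(4)/round(o['grip_width'],4)/" h.py
python3 - <<'E'
from h import *
to((.277,-.615,.38),(.4235,-.3355,.38),(.4235,-.3355,.25),(.4235,-.3355,.142))
E
```

```text
t 0.1 tcp [ 0.2773 -0.6148  0.2304] f [ 0.8  1.  -1. ] w 0.0855 j [ 1.04  0.48  0.02  1.56 -0.01  1.11 -0.08]
(0.277, -0.615, 0.38) [-0.4, -0.2, -149.6] [-0.001, -0.001, -1.147]
(0.4235, -0.3355, 0.38) [248.1, -194.8, -149.3] [-0.001, -0.001, -1.147]
(0.4235, -0.3355, 0.25) [248.1, -194.5, -19.3] [-0.001, -0.001, -1.147]
(0.4235, -0.3355, 0.142) [248.1, -194.4, 88.7] [-0.001, -0.001, -1.147]
```

Call:
play_rows(deltas=[[70,[0,0,-62],[0,0,-0.15]],[70,[0,0,-124],[0,0,-0.33]],[70,[0,0,-150],[0,0,-0.5]],[70,[40,-32,-150],[0,0,-0.66]],[70,[88,-69,-150],[0,0,-0.82]],[70,[136,-107,-150],[0,0,-0.98]],[70,[184,-145,-150],[0,0,-1.147]],[70,[232,-182,-150],[0,0,-1.147]]], squeeze=40)

```text
clock: 1.1
tcp_pos: [0.4145, -0.3517, 0.3804]
orientation: [-2.218, -2.222, -0.0]
contact_force: [0.8, -0.5, 0.3]
grip_width: 0.0697
```

```bash
python3 - <<'E'
from h import *
to((.4235,-.3355,.38),(.4235,-.3355,.21),(.4235,-.3355,.142))
E
```

```text
t 1.1 tcp [ 0.4145 -0.3517  0.3804] f [ 0.8 -0.5  0.3] w 0.0697 j [ 0.86  0.17 -0.32  1.65  0.05  1.33  0.54]
(0.4235, -0.3355, 0.38) [16.2, 9.0, 0.4] [-0.001, -0.002, 0.002]
(0.4235, -0.3355, 0.21) [15.9, 9.2, 170.4] [-0.001, -0.002, 0.002]
(0.4235, -0.3355, 0.142) [15.8, 9.3, 238.4] [-0.001, -0.002, 0.002]
```

Call:
play_rows(deltas=[[70,[16,9,0],[0,0,0]],[70,[16,9,50],[0,0,0]],[70,[16,9,100],[0,0,0]],[70,[16,9,150],[0,0,0]],[70,[16,9,190],[0,0,0]],[70,[16,9,220],[0,0,0]],[70,[16,9,238],[0,0,0]],[70,[16,9,238],[0,0,0]]])

```text
clock: 2.1
tcp_pos: [0.4224, -0.3354, 0.1414]
orientation: [-2.217, -2.22, 0.0]
contact_force: [0.4, 0.3, 0.3]
grip_width: 0.0699
```

```bash
python3 - <<'E'
from h import *
to((.4235,-.3355,.142));p,d=grab('side','g1');p2,_=grab('top');
cv2.imwrite('pics/g1.png',np.hstack([p[200:480,150:450],p2[150:430,340:640]])[:,:,::-1])
E
```

```text
t 2.1 tcp [ 0.4224 -0.3354  0.1414] f [0.4 0.3 0.3] w 0.0699 j [ 0.81  0.39 -0.32  1.94  0.16  0.84  0.41]
(0.4235, -0.3355, 0.142) [-0.1, 1.1, -0.6] [-0.003, -0.003, 0.001]
```

View pics/g1.png

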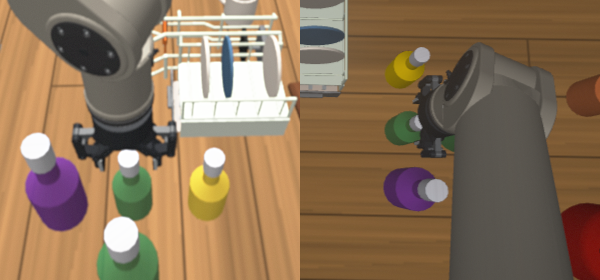

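The jaws straddle the cap along world x: cap at (128,163) in the side crop, fingers at about (92,155) and (165,155). Closing now.

Call:
play_rows(deltas=[[22,[0,1,0],[0,0,0]],[22,[0,1,0],[0,0,0]],[22,[0,1,0],[0,0,0]],[22,[0,1,0],[0,0,0]],[22,[0,1,-5],[0,0,0]],[22,[0,1,-15],[0,0,0]],[22,[0,1,-30],[0,0,0]],[22,[0,1,-30],[0,0,0]]], squeeze=60)

```text
clock: 3.2
tcp_pos: [0.4258, -0.3366, 0.1751]
orientation: [2.218, 2.221, 0.002]
contact_force: [0.7, 0.1, -4.0]
grip_width: 0.0281
```

```bash
python3 - <<'E'
from h import *
to((.4235,-.3355,.31),(.43,-.028,.31),(.43,-.028,.2))
p,d=grab('side','g2');p2,d2=grab('top')
W=cloud('side',d);hsv=cv2.cvtColor(p,cv2.COLOR_RGB2HSV);m=(hsv[...,0]>40)&(hsv[...,0]<85)&(hsv[...,1]>90);m[:,:255]=0;m[:,320:]=0
b=W[m];b=b[(b[:,1]>-.4)];print(len(b),b.min(0),b.max(0))
E
```

```text
t 3.2 tcp [ 0.4258 -0.3366  0.1751] f [ 0.7  0.1 -4. ] w 0.0281 j [ 0.82  0.34 -0.32  1.91  0.14  0.9   0.43]
(0.4235, -0.3355, 0.31) [0.9, -1.9, -134.9] [0.003, 0.001, 0.001]
(0.43, -0.028, 0.31) [308.4, 5.0, -135.3] [0.003, 0.001, 0.001]
(0.43, -0.028, 0.2) [308.5, 4.7, -25.3] [0.003, 0.001, 0.001]
1957 [ 0.26505301 -0.36970392 -0.14780013] [0.45432761 1.41264477 0.15906559]
```

Call:
play_rows(deltas=[[22,[0,0,-40],[0,0,0]],[22,[0,0,-80],[0,0,0]],[22,[0,0,-115],[0,0,0]],[22,[20,0,-120],[0,0,0]],[22,[60,2,-120],[0,0,0]],[22,[110,3,-120],[0,0,0]],[22,[160,4,-120],[0,0,0]],[22,[210,5,-120],[0,0,0]]])

```text
clock: 4.3
tcp_pos: [0.4277, -0.1229, 0.2916]
orientation: [-2.217, -2.222, 0.002]
contact_force: [1.9, -0.2, -4.0]
grip_width: 0.0285
```

Call:
play_rows(deltas=[[22,[40,0,0],[0,0,0]],[22,[70,0,0],[0,0,0]],[22,[86,0,0],[0,0,0]],[22,[94,0,0],[0,0,0]],[22,[94,0,0],[0,0,0]]])

```text
clock: 4.92
tcp_pos: [0.4273, -0.0292, 0.2913]
orientation: [-2.217, -2.222, 0.002]
contact_force: [0.3, 0.0, -4.2]
grip_width: 0.0285
```

```bash
python3 - <<'E'
from h import *
to((.43,-.028,.295),(.43,-.028,.2),(.43,-.028,.15))
for n in('top','side'):
    p,d=grab(n,'h_'+n);W=cloud(n,d);Z=W[...,2]
    hsv=cv2.cvtColor(p,cv2.COLOR_RGB2HSV);m=(hsv[...,0]>45)&(hsv[...,0]<80)&(hsv[...,1]>90)
    b=W[m];b=b[(b[:,1]>-.15)&(b[:,1]<.1)&(b[:,0]>.3)&(b[:,0]<.55)&(b[:,2]<.25)]
    print(n,len(b),b.min(0).round(4),b.max(0).round(4))
    b=b[(b[:,2]<b[:,2].min()+.07)]
    x,y=b[:,:2].T
    s=np.linalg.lstsq(np.c_[2*x,2*y,np.ones(len(x))],x*x+y*y,rcond=None)[0];print('body fit',s[:2],np.sqrt(s[2]+s[0]**2+s[1]**2))
E
```

```text
t 4.92 tcp [ 0.4273 -0.0292  0.2913] f [ 0.3  0.  -4.2] w 0.0285 j [ 0.52  0.04 -0.6   2.    0.02  1.12 -0.09]
(0.43, -0.028, 0.295) [1.1, 2.7, -3.7] [-0.003, -0.001, 0.002]
(0.43, -0.028, 0.2) [1.0, 3.0, 91.3] [-0.003, -0.001, 0.002]
(0.43, -0.028, 0.15) [1.0, 3.2, 141.3] [-0.003, -0.001, 0.002]Traceback (most recent call last):
  File "<stdin>", line 7, in <module>
    return umr_minimum(a, axis, None, out, keepdims, initial, where)
ValueError: zero-size array to reduction operation minimum which has no identity
```

```bash
cat > b.py <<'E'
from h import *
import sys
def body(tag=None):
    p,d=grab('side',tag);W=cloud('side',d)
    hsv=cv2.cvtColor(p,cv2.COLOR_RGB2HSV);m=(hsv[...,0]>45)&(hsv[...,0]<80)&(hsv[...,1]>90)
    b=W[m];b=b[(b[:,1]>-.15)&(b[:,1]<.1)&(b[:,0]>.3)&(b[:,0]<.75)&(b[:,2]<.3)]
    if len(b)<20: print('few',len(b));return
    print(len(b),b.min(0).round(4),b.max(0).round(4))
    h=b[:,2].min()
    for l,u in((.005,.04),(.04,.08)):
        k=b[(b[:,2]>h+l)&(b[:,2]<h+u)];x,y=k[:,:2].T
        if len(k)<10: continue
        s=np.linalg.lstsq(np.c_[2*x,2*y,np.ones(len(x))],x*x+y*y,rcond=None)[0];print('fit',len(k),k[:,2].mean().round(3),s[:2].round(4),np.sqrt(s[2]+s[0]**2+s[1]**2).round(4),'xmid',((x.max()+x.min())/2).round(4),'ymin',y.min().round(4))
E
python3 -c "
from b import *
body('h_side')"
```

```text
1262 [ 0.3955 -0.065   0.1512] [ 0.454  -0.0207  0.2798]
fit 300 0.174 [ 0.4252 -0.0309] 0.0309 xmid 0.4241 ymin -0.0639
fit 345 0.212 [ 0.4257 -0.0315] 0.0306 xmid 0.4254 ymin -0.065
```

View pics/h_side.png

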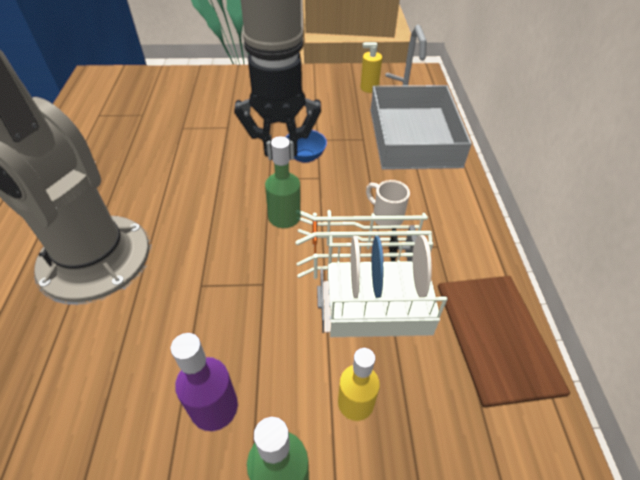

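The bottle hangs upright in the grip, in front of the mouth (body at (283,205)). I'm lowering it in front of the gate.

Call:
play_rows(deltas=[[22,[2,2,30],[0,0,0]],[22,[2,2,60],[0,0,0]],[22,[2,2,90],[0,0,0]],[22,[2,2,115],[0,0,0]],[22,[2,2,132],[0,0,0]],[22,[2,2,140],[0,0,0]],[22,[2,2,143],[0,0,0]],[22,[2,2,143],[0,0,0]]])

```text
clock: 6.02
tcp_pos: [0.4294, -0.028, 0.1489]
orientation: [-2.219, -2.22, 0.002]
contact_force: [0.1, -0.3, -3.7]
grip_width: 0.028
```

```bash
python3 - <<'E'
from b import *
to((.47,-.027,.1435),(.52,-.0275,.1435));body()
E
```

```text
t 6.03 tcp [ 0.4294 -0.028   0.1489] f [ 0.1 -0.3 -3.7] w 0.028 j [ 0.45  0.24 -0.59  2.16  0.18  0.79 -0.26]
(0.47, -0.027, 0.1435) [1.0, 40.7, 5.3] [-0.002, -0.001, 0.0]
(0.52, -0.0275, 0.1435) [0.5, 90.7, 5.1] [-0.002, -0.001, 0.0]
900 [ 0.3996 -0.0627  0.0079] [ 0.4562 -0.0182  0.1357]
fit 174 0.032 [ 0.4277 -0.0294] 0.0307 xmid 0.4274 ymin -0.0627
fit 271 0.068 [ 0.4279 -0.0296] 0.0307 xmid 0.4278 ymin -0.0626
```

Call:
play_rows(deltas=[[22,[1,5,4],[0,0,0]],[22,[1.5,12,5],[0,0,0]],[22,[1.5,20,5],[0,0,0]],[22,[1.5,28,5],[0,0,0]],[22,[1.5,36,5],[0,0,0]],[22,[1.5,44,5],[0,0,0]],[22,[1.5,44,5],[0,0,0]]])

```text
clock: 6.95
tcp_pos: [0.4662, -0.0266, 0.1453]
orientation: [-2.213, -2.212, 0.027]
contact_force: [-29.8, 0.7, 50.1]
grip_width: 0.029
```

Call:
play_rows(deltas=[[22,[0,6,0],[0,0,0]],[22,[0,12,0],[0,0,0]],[22,[0,18,0],[0,0,0]],[22,[0,24,0],[0,0,0]],[22,[0,24,0],[0,0,0]]])

```text
clock: 7.58
tcp_pos: [0.4843, -0.0269, 0.1454]
orientation: [-2.208, -2.205, 0.047]
contact_force: [-22.5, 0.2, 34.0]
grip_width: 0.0283
```

```bash
python3 - <<'E'
from b import *
to((.52,-.0275,.1435),(.56,-.0275,.1435));body('e1')
p=cv2.imread('pics/e1.png');p2,_=grab('top')
cv2.imwrite('pics/e1c.png',np.hstack([cv2.resize(p[130:290,250:450],(700,560))]))
E
```

```text
t 7.58 tcp [ 0.4843 -0.0269  0.1454] f [-22.5   0.2  34. ] w 0.0283 j [ 0.39  0.35 -0.56  2.03  0.24  0.87 -0.3 ]
(0.52, -0.0275, 0.1435) [-0.6, 35.7, 0.6] [-0.036, 0.006, -0.001]
(0.56, -0.0275, 0.1435) [-0.5, 75.7, -0.8] [-0.036, 0.006, -0.001]
567 [ 0.4373 -0.0608  0.008 ] [ 0.5027 -0.0131  0.1327]
fit 80 0.03 [ 0.4682 -0.0292] 0.0299 xmid 0.4649 ymin -0.0608
fit 211 0.072 [ 0.473  -0.0265] 0.0325 xmid 0.4716 ymin -0.0605
```

View pics/e1c.png

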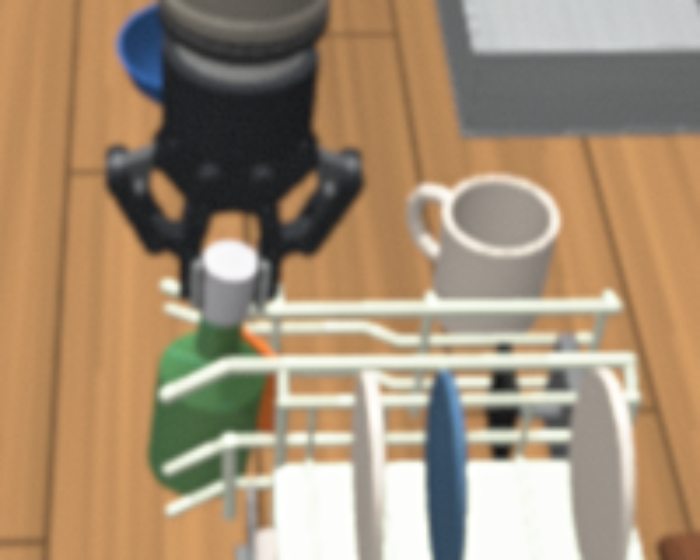

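The side view shows the bottle tilted, its base dragging and held back at (200,490); wrist force is 34 N up and -22 N in x. I'm unloading by lifting a little and backing off slightly.

Call:
play_rows(deltas=[[22,[0,0,-3],[0,0,0]],[22,[0,-2,-5],[-0.03,0,0]]])

```text
clock: 7.92
tcp_pos: [0.4832, -0.0271, 0.1502]
orientation: [2.222, 2.219, -0.011]
contact_force: [-1.6, -1.0, -5.4]
grip_width: 0.0283
```

```bash
python3 - <<'E'
from b import *
to((.48,-.0275,.149));body()
E
```

```text
t 7.92 tcp [ 0.4832 -0.0271  0.1502] f [-1.6 -1.  -5.4] w 0.0283 j [ 0.4   0.32 -0.56  2.05  0.24  0.84 -0.3 ]
(0.48, -0.0275, 0.149) [-0.4, -3.2, 1.2] [-0.004, 0.006, -0.001]
581 [ 0.4484 -0.0624  0.0146] [ 0.5063 -0.0166  0.1381]
fit 84 0.035 [ 0.4771 -0.0309] 0.03 xmid 0.4748 ymin -0.0624
fit 233 0.079 [ 0.4784 -0.0291] 0.0309 xmid 0.4777 ymin -0.0612
```

```bash
python3 - <<'E'
from h import *
z=np.load('side0.npz');p,d=z['p'],z['d'];W=cloud('side',d)
hsv=cv2.cvtColor(p,cv2.COLOR_RGB2HSV);m=(hsv[...,0]>45)&(hsv[...,0]<80)&(hsv[...,1]>90);b=W[m]
b=b[(abs(b[:,0]-.4235)<.04)&(abs(b[:,1]+.3355)<.04)];print(b.min(0),b.max(0))
p,d=grab('side','e2');W=cloud('side',d);hsv=cv2.cvtColor(p,cv2.COLOR_RGB2HSV);m=(p.min(2)>150)
b=W[m];b=b[(abs(b[:,0]-.483)<.03)&(abs(b[:,1]+.028)<.03)&(b[:,2]>.13)];print('cap',b.min(0),b.max(0))
b0=W[330:380]
E
```

```text
[ 0.39327037 -0.36976035  0.00743174] [ 0.452027   -0.31469642  0.12810083]
cap [ 0.45379906 -0.05348271  0.1475392 ] [ 0.50912281 -0.01394705  0.43769775]
```

Call:
play_rows(deltas=[[22,[0,5,0],[0,0,0]],[22,[0,10,0],[0,0,0]],[22,[0,15,0],[0,0,0]],[22,[0,20,0],[0,0,0]]])

```text
clock: 8.52
tcp_pos: [0.5029, -0.0275, 0.1503]
orientation: [2.221, 2.218, -0.012]
contact_force: [-2.2, 0.0, -4.7]
grip_width: 0.0285
```

Forces are clean. Continuing.

Call:
play_rows(deltas=[[22,[0,5,0],[0,0,0]],[22,[0,10,0],[0,0,0]],[22,[0,15,0],[0,0,0]],[22,[0,20,0],[0,0,0]]])

```text
clock: 9.02
tcp_pos: [0.5234, -0.0276, 0.1502]
orientation: [2.221, 2.218, -0.012]
contact_force: [-1.4, -0.9, -4.3]
grip_width: 0.0286
```

```bash
python3 - <<'E'
from b import *
to((.56,-.0275,.15));body('f_side')
grab('top','f_top')
a=cv2.imread('pics/f_side.png')[130:290,250:450];b=cv2.imread('pics/f_top.png')[120:280,220:420];cv2.imwrite('pics/f.png',cv2.resize(np.hstack([a,b]),(800,320)))
E
```

```text
t 9.03 tcp [ 0.5234 -0.0276  0.1502] f [-1.4 -0.9 -4.3] w 0.0286 j [ 0.38  0.38 -0.55  1.96  0.27  0.87 -0.31]
(0.56, -0.0275, 0.15) [0.1, 36.6, 0.1] [-0.003, 0.007, -0.002]
362 [ 0.4885 -0.0625  0.0191] [ 0.5467 -0.0145  0.1381]
fit 41 0.038 [ 0.517  -0.0328] 0.0291 xmid 0.5148 ymin -0.0625
fit 157 0.085 [ 0.5176 -0.0317] 0.0279 xmid 0.5176 ymin -0.0604
```

View pics/f.png

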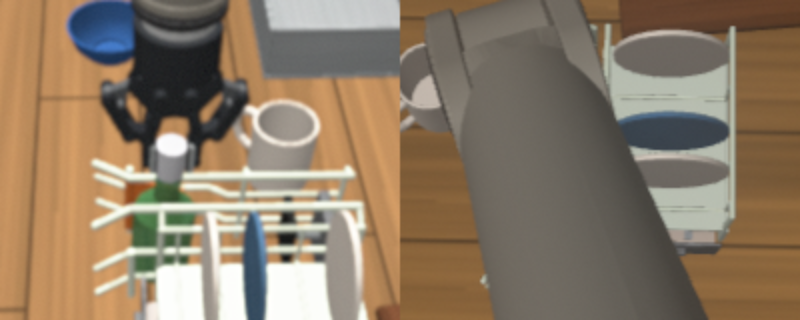

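The side view shows the bottle upright between the rails. The gate's orange shows only at the hinge side (133,200), so it is being held open.

Call:
play_rows(deltas=[[22,[0,6,0],[0,0,0]],[22,[0,12,0],[0,0,0]],[22,[0,18,0],[0,0,0]],[22,[0,24,0],[0,0,0]]])

```text
clock: 9.62
tcp_pos: [0.5487, -0.0275, 0.1504]
orientation: [2.221, 2.217, -0.009]
contact_force: [-1.0, -1.5, -4.8]
grip_width: 0.0283
```

Call:
play_rows(deltas=[[22,[0,5,0],[0,0,0]],[22,[0,10,0],[0,0,0]],[22,[0,15,0],[0,0,0]],[22,[0,20,0],[0,0,0]]])

```text
clock: 10.12
tcp_pos: [0.5693, -0.0276, 0.1505]
orientation: [2.22, 2.217, -0.009]
contact_force: [-0.5, -1.3, -3.8]
grip_width: 0.0284
```

Call:
play_rows(deltas=[[22,[-0.5,4,0],[0,0,0]],[22,[-0.7,8,0],[0,0,0]],[22,[-0.7,12,0],[0,0,0]],[22,[-0.7,16,0],[0,0,0]]])

```text
clock: 10.62
tcp_pos: [0.5856, -0.0282, 0.1505]
orientation: [2.22, 2.217, -0.009]
contact_force: [-0.1, -0.2, -3.8]
grip_width: 0.0285
```

Call:
play_rows(deltas=[[22,[0,2,0],[0,0,0]],[22,[0,4,0],[0,0,0]],[22,[0,6,0],[0,0,0]],[22,[0,8,0],[0,0,0]]])

```text
clock: 11.12
tcp_pos: [0.5936, -0.0282, 0.1505]
orientation: [2.22, 2.217, -0.009]
contact_force: [-0.5, 0.2, -3.8]
grip_width: 0.0283
```

Call:
play_rows(deltas=[[22,[0,2,0],[0,0,0]],[22,[0,4,0],[0,0,0]],[22,[0,6,0],[0,0,0]]])

```text
clock: 11.5
tcp_pos: [0.5998, -0.0283, 0.1505]
orientation: [2.22, 2.217, -0.009]
contact_force: [0.6, 0.7, -4.9]
grip_width: 0.0286
```

Call:
play_rows(deltas=[[22,[0,2,0],[0,0,0]],[22,[0,4,0],[0,0,0]],[22,[0,4,0],[0,0,0]]])

```text
clock: 11.88
tcp_pos: [0.6039, -0.0283, 0.1504]
orientation: [2.221, 2.217, -0.009]
contact_force: [0.3, 0.7, -4.3]
grip_width: 0.0285
```

Call:
play_rows(deltas=[[22,[0,2,0],[0,0,0]],[22,[0,4,0],[0,0,0]],[22,[0,4,0],[0,0,0]]])

```text
clock: 12.25
tcp_pos: [0.6081, -0.0282, 0.1504]
orientation: [2.22, 2.217, -0.008]
contact_force: [-0.5, -0.6, -3.4]
grip_width: 0.0287
```

Call:
play_rows(deltas=[[22,[0,2,0],[0,0,0]],[22,[0,4,0],[0,0,0]],[22,[0,4,0],[0,0,0]]])

```text
clock: 12.62
tcp_pos: [0.6123, -0.0282, 0.1504]
orientation: [2.22, 2.217, -0.008]
contact_force: [0.6, 0.1, -4.0]
grip_width: 0.0284
```

Call:
play_rows(deltas=[[22,[0,2,0],[0,0,0]],[22,[0,4,0],[0,0,0]],[22,[0,4,0],[0,0,0]]])

```text
clock: 13.0
tcp_pos: [0.6165, -0.0282, 0.1504]
orientation: [2.22, 2.217, -0.008]
contact_force: [0.1, 0.1, -3.7]
grip_width: 0.0286
```

```bash
python3 - <<'E'
from b import *
print([r.get_obs()['contact_force'].round(2) for _ in range(2)]);to((.62,-.0285,.15));body('p1')
a=cv2.imread('pics/p1.png')[130:290,250:450];cv2.imwrite('pics/p1c.png',cv2.resize(a,(750,600)))
E
```

```text
[array([ 0.07,  0.11, -3.67]), array([ 0.07,  0.11, -3.67])]
t 13.0 tcp [ 0.6165 -0.0282  0.1504] f [ 0.1  0.1 -3.7] w 0.0286 j [ 0.32  0.52 -0.51  1.75  0.31  0.96 -0.32]
(0.62, -0.0285, 0.15) [-0.3, 3.5, 0.4] [-0.001, 0.006, -0.002]
199 [ 0.5818 -0.0586  0.0303] [ 0.6461 -0.0109  0.1399]
fit 42 0.059 [ 0.6117 -0.0291] 0.0318 xmid 0.6111 ymin -0.0573
fit 105 0.096 [ 0.6122 -0.0368] 0.0233 xmid 0.6114 ymin -0.0586
```

View pics/p1c.png

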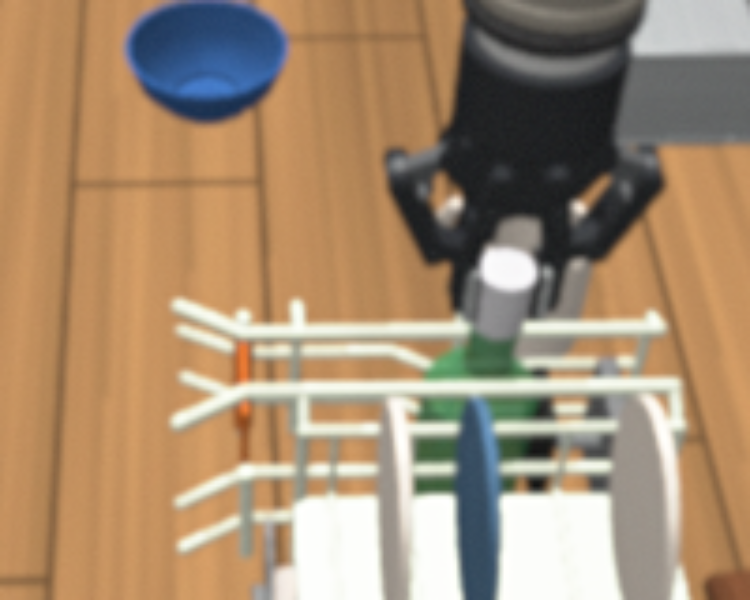

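The gate has shut behind the bottle (orange at (242,385)), and the black pad at (540,430) is just ahead of the body. Continuing gently.

Call:
play_rows(deltas=[[22,[0,2,0],[0,0,0]],[22,[0,3,0],[0,0,0]],[22,[0,3,0],[0,0,0]]])

```text
clock: 13.42
tcp_pos: [0.6193, -0.0283, 0.1503]
orientation: [2.221, 2.217, -0.008]
contact_force: [-0.4, -1.3, -4.0]
grip_width: 0.0283
```

Call:
play_rows(deltas=[[22,[0,2,0],[0,0,0]],[22,[0,3,0],[0,0,0]],[22,[0,3,0],[0,0,0]]])

```text
clock: 13.8
tcp_pos: [0.6221, -0.0282, 0.1503]
orientation: [2.221, 2.217, -0.009]
contact_force: [-1.6, -0.2, -3.3]
grip_width: 0.0286
```

Call:
play_rows(deltas=[[22,[0,2,0],[0,0,0]],[22,[0,3,0],[0,0,0]],[22,[0,3,0],[0,0,0]]])

```text
clock: 14.18
tcp_pos: [0.625, -0.0282, 0.1503]
orientation: [2.221, 2.217, -0.01]
contact_force: [-2.8, 1.0, -0.8]
grip_width: 0.0288
```

Call:
play_rows(deltas=[[22,[0,1,0],[0,0,0]],[22,[0,2,0],[0,0,0]],[22,[0,2,0],[0,0,0]]])

```text
clock: 14.55
tcp_pos: [0.6268, -0.0283, 0.1502]
orientation: [2.221, 2.218, -0.01]
contact_force: [-4.6, -0.6, -1.0]
grip_width: 0.0283
```

Call:
play_rows(deltas=[[22,[0,1,0],[0,0,0]],[22,[0,1,0],[0,0,0]],[22,[0,1,0],[0,0,0]]])

```text
clock: 14.92
tcp_pos: [0.6278, -0.0283, 0.1502]
orientation: [2.221, 2.218, -0.01]
contact_force: [-4.0, 0.2, -0.2]
grip_width: 0.0286
```

Call:
play_rows(deltas=[[22,[0,1,0],[0,0,0]],[22,[0,1,0],[0,0,0]],[22,[0,1,0],[0,0,0]]])

```text
clock: 15.3
tcp_pos: [0.6287, -0.0282, 0.1501]
orientation: [2.221, 2.218, -0.011]
contact_force: [-5.4, 0.3, -1.0]
grip_width: 0.0287
```

```bash
python3 - <<'E'
from b import *
to((.62,-.0285,.15));body('p2')
o=r.get_obs();print(o['contact_force'],o['moment'])
E
```

```text
t 15.3 tcp [ 0.6287 -0.0282  0.1501] f [-5.4  0.3 -1. ] w 0.0287 j [ 0.31  0.54 -0.51  1.71  0.31  0.97 -0.32]
(0.62, -0.0285, 0.15) [-0.3, -8.7, 0.2] [-0.003, 0.007, -0.002]
211 [ 0.5916 -0.0626  0.0216] [ 0.6563 -0.0159  0.1389]
fit 29 0.047 [ 0.6231 -0.0296] 0.0317 xmid 0.624 ymin -0.0619
fit 97 0.089 [ 0.6237 -0.0324] 0.027 xmid 0.6234 ymin -0.0626
[-4.62025079  0.02124994 -1.96512224] [-0.00666902  1.15308992 -0.00349305]
```

Call:
play_rows(deltas=[[22,[0,0.8,0],[0,0,0]],[22,[0,1.5,0],[0,0,0]],[22,[0,1.5,0],[0,0,0]],[22,[0,1.5,0],[0,0,0]],[22,[0,1.5,0],[0,0,0]],[22,[0,1.5,0],[0,0,0]]])

```text
clock: 16.1
tcp_pos: [0.6301, -0.0283, 0.1502]
orientation: [2.222, 2.218, -0.011]
contact_force: [-4.7, -0.3, 0.1]
grip_width: 0.0285
```

```bash
python3 - <<'E'
from b import *
to((.6175,-.0285,.1485));body()
E
```

```text
t 16.1 tcp [ 0.6301 -0.0283  0.1502] f [-4.7 -0.3  0.1] w 0.0285 j [ 0.31  0.54 -0.51  1.71  0.31  0.98 -0.32]
(0.6175, -0.0285, 0.1485) [-0.2, -12.6, 1.7] [-0.003, 0.007, -0.002]
213 [ 0.5924 -0.0619  0.0173] [ 0.6577 -0.0154  0.1377]
fit 25 0.043 [ 0.6245 -0.0279] 0.0325 xmid 0.6251 ymin -0.0618
fit 72 0.082 [ 0.6248 -0.0317] 0.029 xmid 0.6249 ymin -0.0619
```

About 10 mm of press at 5 N, held for over 1 s. Next I ease back until the spring is unloaded, lower the bottle and let go.

Call:
play_rows(deltas=[[22,[0,-4,0],[0,0,0]],[22,[0,-8,0],[0,0,0]],[22,[0,-12,0],[0,0,0]],[22,[0,-13,0.5],[0,0,0]],[22,[0,-13,1.2],[0,0,0]],[22,[0,-13,1.7],[0,0,0]],[22,[0,-13,1.7],[0,0,0]]])

```text
clock: 17.02
tcp_pos: [0.6172, -0.0282, 0.1485]
orientation: [2.222, 2.218, -0.011]
contact_force: [0.1, -0.2, -5.0]
grip_width: 0.0285
```

```bash
python3 - <<'E'
from b import *
to((.6175,-.0285,.1475));body()
E
```

```text
t 17.02 tcp [ 0.6172 -0.0282  0.1485] f [ 0.1 -0.2 -5. ] w 0.0285 j [ 0.32  0.52 -0.51  1.74  0.31  0.96 -0.32]
(0.6175, -0.0285, 0.1475) [-0.3, 0.3, 1.0] [-0.003, 0.007, -0.002]
195 [ 0.5823 -0.0581  0.0307] [ 0.6427 -0.0166  0.1362]
fit 47 0.058 [ 0.6123 -0.0294] 0.0313 xmid 0.6119 ymin -0.0579
fit 107 0.095 [ 0.6127 -0.0371] 0.0232 xmid 0.6131 ymin -0.0581
```

Call:
play_rows(deltas=[[22,[0,0,0.5],[0,0,0]],[22,[0,0,1],[0,0,0]],[22,[0,0,1],[0,0,0]]])

```text
clock: 17.45
tcp_pos: [0.6172, -0.0283, 0.1474]
orientation: [2.222, 2.218, -0.011]
contact_force: [0.2, -0.1, -4.6]
grip_width: 0.0281
```

Call:
play_rows(deltas=[[22,[0,0,0.5],[0,0,0]],[22,[0,0,0.7],[0,0,0]],[22,[0,0,0.7],[0,0,0]]])

```text
clock: 17.82
tcp_pos: [0.6172, -0.0283, 0.1467]
orientation: [2.222, 2.218, -0.011]
contact_force: [0.0, 0.0, -4.1]
grip_width: 0.0285
```

Call:
play_rows(deltas=[[22,[0,0,0.5],[0,0,0]],[22,[0,0,0.7],[0,0,0]],[22,[0,0,0.7],[0,0,0]]])

```text
clock: 18.2
tcp_pos: [0.6171, -0.0283, 0.1459]
orientation: [2.222, 2.218, -0.011]
contact_force: [-0.5, 0.3, -4.5]
grip_width: 0.0284
```

Call:
play_rows(deltas=[[22,[0,0,0.5],[0,0,0]],[22,[0,0,0.7],[0,0,0]],[22,[0,0,0.7],[0,0,0]]])

```text
clock: 18.58
tcp_pos: [0.6171, -0.0283, 0.1452]
orientation: [2.222, 2.218, -0.011]
contact_force: [-0.7, 0.6, -4.9]
grip_width: 0.0284
```

Call:
play_rows(deltas=[[22,[0,0,0.5],[0,0,0]],[22,[0,0,0.7],[0,0,0]],[22,[0,0,0.7],[0,0,0]]])

```text
clock: 18.95
tcp_pos: [0.6172, -0.0283, 0.1446]
orientation: [2.222, 2.218, -0.011]
contact_force: [0.0, -1.0, -3.3]
grip_width: 0.0284
```

Call:
play_rows(deltas=[[22,[0,0,0.5],[0,0,0]],[22,[0,0,0.7],[0,0,0]],[22,[0,0,0.7],[0,0,0]]])

```text
clock: 19.32
tcp_pos: [0.6173, -0.0282, 0.1445]
orientation: [2.221, 2.218, -0.011]
contact_force: [-2.3, 0.5, 4.7]
grip_width: 0.0284
```

It's grounded: fz went from -4 N to +5 N. Releasing.

Call:
play_rows(deltas=[[34,[0,0,0],[0,0,0]],[45,[0,0,0],[0,0,0]],[60,[0,0,0],[0,0,0]],[60,[0,0,0],[0,0,0]],[60,[0,0,-10],[0,0,0]],[60,[0,0,-30],[0,0,0]],[60,[0,0,-60],[0,0,0]],[60,[0,0,-100],[0,0,0]]])

```text
clock: 20.32
tcp_pos: [0.6174, -0.0275, 0.2465]
orientation: [2.221, 2.218, -0.01]
contact_force: [0.3, 0.3, -0.4]
grip_width: 0.0603
```

Call:
play_rows(deltas=[[60,[0,0,-50],[0,0,0]],[60,[0,-50,-80],[0,0,0]],[60,[-50,-100,-80],[0,0,0]],[60,[-110,-100,-80],[0,0,0]],[60,[-170,-100,-80],[0,0,0]],[60,[-230,-100,-80],[0,0,0]],[60,[-230,-100,-80],[0,0,0]],[60,[-230,-100,-80],[0,0,0]]])

```text
clock: 21.32
tcp_pos: [0.5176, -0.2561, 0.3294]
orientation: [2.22, 2.218, -0.009]
contact_force: [-0.4, 1.2, -0.4]
grip_width: 0.0596
```

```bash
python3 - <<'E'
from b import *
to((.6175,-.0285,.1475));body('z_side');p,d=grab('top','z_top')
W=cloud('top',d);hsv=cv2.cvtColor(p,cv2.COLOR_RGB2HSV);m=(W[...,2]>.165)&(W[...,2]<.185);b=W[m];b=b[(abs(b[:,1]+.03)<.03)&(abs(b[:,0]-.61)<.06)]
if len(b):print('top cap',len(b),b.min(0),b.max(0))
a=cv2.imread('pics/z_side.png')[130:290,250:450];b=cv2.imread('pics/z_top.png')[120:280,200:400];cv2.imwrite('pics/z.png',cv2.resize(np.hstack([a,b]),(800,320),interpolation=cv2.INTER_CUBIC))
E
```

```text
t 21.32 tcp [ 0.5176 -0.2561  0.3294] f [-0.4  1.2 -0.4] w 0.0596 j [ 0.71  0.27 -0.44  1.65  0.13  1.25  0.24]
(0.6175, -0.0285, 0.1475) [228.9, 99.9, 180.3] [-0.001, 0.006, -0.001]
115 [ 0.5794 -0.0583  0.0256] [ 0.6455 -0.0176  0.1045]
fit 28 0.053 [ 0.61   -0.0311] 0.0304 xmid 0.61 ymin -0.0583
fit 86 0.087 [ 0.6099 -0.0349] 0.025 xmid 0.6125 ymin -0.0574
top cap 204 [ 0.59591915 -0.04269037  0.16536387] [ 0.62571419 -0.01434182  0.17869959]
```

View pics/z.png

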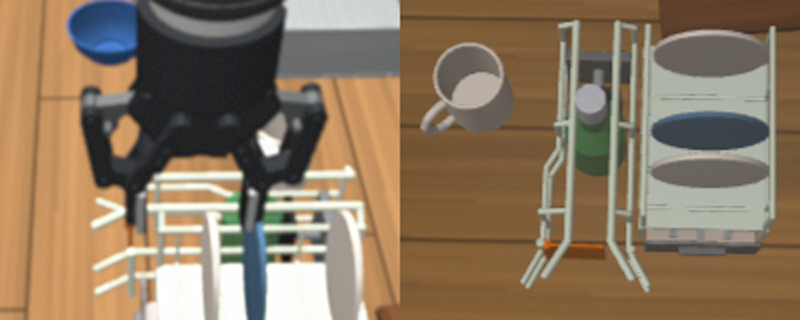

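The final view shows the bottle upright with its cap in the slot at (591,103), the gate shut at (573,250), the mug and bowl in place, and the gripper clear of everything. Handing in.

```bash
python3 -c "
from bench import r
print(r.hand_in(), r.get_obs()['clock'])"
```

```text
the job is handed in; nothing more can be done
the job is handed in; nothing more can be done
```

The small green bottle is standing in the bottle bay with the gate shut behind it, and the job is handed in, at about 21 s on the clock. No verdict was reported.

**What I did:** I gripped the bottle by the cap with the jaws along the bay and lowered it in front of the gate. I pushed it through and pressed the stop until the wrist force was about 5 N, held for over 1 s. Then I eased back, set the bottle down, let go and moved the arm clear.

**Last checks:**
- **Bottle:** upright, about 126 mm past the entrance and within about 2 mm of the middle line. The cap and body positions agree to within 3 mm.
- **Gate and surroundings:** the gate looks shut. The mug and bowl look to be where they were, judged by eye. The gripper is clear and the wrist force is near zero.

**What went wrong or is less certain:**
- **Dragging at the entrance:** my first height estimate was about 7 mm off because of a camera bias at the bottle's base. The bottle was pressed on the counter with up to 50 N at the wrist and tilted about 0.15 rad. I lifted it a few millimetres, which cleared it. I put the sideways force of up to 30 N down to counter friction, but I could not measure the force on the rack separately.
- **Stop travel:** I inferred about 10 mm of press from force and travel; the pad itself was not seen moving.
- **Gate angle:** I also inferred the opening on the way in, from the bottle's position and a partial view.

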